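# Draw the file out past the till

## Robot

A 6-joint arm with a two-finger parallel gripper is mounted at the origin on a cart in front of the work surface, level with it; the furniture and walls round the work are solid. World frame = base frame: x ahead of the robot, y to its left, z up, the work surface at z = 0. Lengths are in m, angles in rad, forces in N, time in s.
With the tool pointing down it reaches from about 0.425 to 0.95 m from the base axis. Payload 3.5 kg.
Tool frame: the origin (TCP) lies between the finger pads; the fingertips stand 25 mm ahead of it and the grasp point (between the pads) lies 6 mm ahead of it (ctrl.finger_overhang is the distance from the TCP to the fingertips, in m); x points along the fingers, y is the direction in which the jaws open and shut, and the axes are right-handed (so a half turn about x gives the same grasp; the last joint's range is limited). The gripper opens to 85 mm and grips with 20 to 120 N. Pads are 22 mm wide; open, the fingers measure 114 mm over their backs; the gripper's body (76 mm by 85 mm) begins 54 mm behind the grasp point. The pads swing forward as they close: fully open they stand 13 mm farther back than shut.
Start: joints at [0.979, 0.286, 1.577, -0, 1.279, -0.15], TCP at [0.289, 0.61, 0.256] pointing down, gripper open.
Joint ranges: [-2.77, 2.77], [-0.9, 2.22], [0.21, 2.48], [-1.53, 4.67], [0.24, 2.81], [-2.84, 2.84]. Speed limits (rad/s): [2.79, 2.79, 3.14, 3.14, 3.14, 3.14].

## Interface

Orientations are given as a unit quaternion [x, y, z, w].
In Python, from plant import ctrl gives the robot as it stands.
- The arm moves only by the tool play_rows, never from a script. Its argument "targets" is a list of rows, each an object with "delta_pos": the shift along the world's x, y, z normalised to -1 to 1, where 1 is 1000 mm, a list of three; "delta_rot": the turn, a rotation vector about the world's x, y, z normalised to -1 to 1, where 1 is pi rad, a list of three; "claw": the finger opening in mm, from 0 to 85.4. In form: [{"delta_pos": [tx, ty, tz], "delta_rot": [wx, wy, wz], "claw": claw}, ...]. A call has 1 to 20 rows; each row is the pose to reach, as a shift and turn from the pose measured when the call began, turning the shorter way round; what a row does not reach only later rows make up. A row lasts 1/12 s, in which the tool goes at most 41.7 mm and 7.16 degrees, less where a joint would pass 70% of its speed; a pose out of reach is approached as far as the arm can. A call with a number of a shift or a turn outside -1 to 1 is refused whole. A call with a gripper value outside its range is refused whole. The fingers move at their own pace and stop on an object; "newtons" is the grip in N (left out, the last holds). Time passes only in rows, so rows that repeat a pose let the fingers close. It gives the time, the measured TCP pose, the force and the opening at its end, in the units of the state.
- ctrl.get_state(): the state, without advancing time (a new reading comes with each control period).
- ctrl.read_camera(name): name is "side" or "top" or "wrist"; returns the picture (384x512x3 uint8, blue, green, red); there is no depth.
- ctrl.calibration(name): a dict with "fx", "fy", "cx", "cy" (pixels), "camera_from_world" (4x4, takes a point from world to camera coordinates). Camera axes: x right, y down, z forward; pixel columns grow to the right and rows downward; lengths in m; the calibration is good to about 2 mm. A picture is of the moment at which its call begins: read the wrist's pose just before it. calibration takes no time and is no camera call; for the wrist camera it gives the pose at the moment of the call.
- ctrl.sign_off(): hands the job in, once; it reports no verdict.
The state is a dict: "time": time; "qpos": joint angles; "dq": joint speeds; "joint_efforts": joint torques, N m; "eef_pos": TCP position; "tcp_rot": TCP orientation; "contact_force": force on the tool from outside, world axes, zero at the start; "wrist_torque": the same for the moment, N m; "opening": opening from 0.0 (shut) to 1.0 (fully open).
Only numpy, scipy, OpenCV 4.12 (cv2) and the standard library are available. Lean on these libraries where they do the work, as an engineer would, in place of code of your own. Each camera call takes 0.05 s, during which the arm holds its last target. There are 200 camera calls.

## Task

A long hand file lies in the bottom of the steel tool box, partly hidden by the sliding till: slide the till by its handle fully home to the end nearest the robot, then take the file, tilt it handle-up and ease it out diagonally past the till, handle first, touching the till no more than lightly instead of levering against it. Then level it out and finish still holding it in the gripper, level and steady in the air, all of it a good hand's breadth above the box and touching nothing else. Leave the till home, the spanner lying in the box, and the micrometer and drill chuck on the bench undisturbed.

Things in the scene. Friction and masses are not known exactly. Their poses are not given: they have to be found in the camera images.
- tool_box: Open grey sheet-steel tool box, fixed to the bench. Origin: centre of its underside, on the bench; own x along its length, away from the robot, y to its left, z up. Outside 358 x 208 mm, walls 4 mm, top of the rim 88 mm above the bench. The lid is folded right back on the left (+y) side and slopes down to the bench, below the rim, reaching to y = +310 mm.
- box_floor (a point): Centre of the box's inner floor, 8 mm above the bench. Inside 350 mm (box x -175 to 175) by 200 mm (y -100 to 100). Runners 11 mm wide along both long walls, 58 mm above the bench, carry the till.
- till: Black plastic tray with a few fixed nuts, 110 mm along the box, 194 mm wide, sliding along box x on the runners. Origin: centre of its underside, 58 mm above the bench; top edge 86 mm. It travels from box x = 120 mm (far end) to -120 mm (hard stop: fully home at the near end), starts at 20 to 100 mm, slides at 2 to 4 N and stays where left. Home, it leaves a 240 mm opening beyond x = -65 mm.
- till_grip (a point): Middle of the till's aluminium carry handle, 110 mm above the bench: a straight bar 100 mm long across the box (along box y), 12 mm thick (along box x), 14 mm high, its top 118 mm above the bench and its underside 18 mm above the till's top edge, on two end legs. It can be pinched from above with the fingers closing along box x.
- file: Hand file 318 mm long, about 0.13 to 0.26 kg. Origin: underside at mid-length; own y runs along it to the handle end. Black blade y -159 to 41 mm, 20 wide, 6 thick (z 6 to 12); ash handle y 46 to 159, up to 24 across (z 0 to 24); it balances near y = 40. Starts on the box's inner floor, roughly along the box, handle to the far (+x) end, 0 to 35 mm left of the box's centre line.
- file_tip (a point): Tip of the file's blade, on its centre line (own y = -159 mm).
- file_butt (a point): Butt end of the file's handle, on its centre line (own y = 159 mm).
- micrometer: Bystander: outside micrometer 59x156x18 mm lying on the bench to the right of the box. Origin: centre of its underside.
- drill_chuck: Bystander: drill chuck 44 mm across, 86 mm tall, standing on the bench to the right of the box. Origin: centre of its underside.
- box_spanner: Bystander: combination spanner 222x42x6 mm lying loose and flat on the box's inner floor along its right wall (box y -53 to -95 mm). Origin: centre of its underside.

How it is judged:
By the outcome, as a careful person would: the job done as asked, in the order asked, and still so for the second after the job is handed in, while the arm keeps its last pose, push and grip.
It also fails if it takes over 53 s, if anything falls off the work surface, if the arm or the gripper's body presses on something with over 40 N, if the wrist force passes 120 N, or if a joint passes its speed limit or range.

## Working session

There is one attempt and no reset: what is moved stays moved. The work goes in short steps, Python scripts to look and compute and a tool call to move; the robot and the scene stay as the last step left them, time stands still between calls to the robot, and variables do not carry over. Pictures are saved under pics/ and viewed, about 8 in all and at most 12, crops included, and the job is handed in when it is done.

Besides the shell and the picture viewer there is one more tool, called after "Request:" as name(argument=value, ...), one argument or row to a line, values as JSON. play_rows: Moves the arm, as the interface text tells. Its arguments: {"type":"object","properties":{"targets":{"type":"array"},"newtons":{"type":"number"}},"required":["targets"]}

```bash
mkdir -p pics; ls; cat > h.py <<'E'
from plant import ctrl
import numpy as np, cv2
from scipy.spatial.transform import Rotation as R
def ray(c,u,v):
    k=c; T=np.array(k["camera_from_world"]); Rm=T[:3,:3]; o=-Rm.T@T[:3,3]
    d=Rm.T@np.array([(u-k["cx"])/k["fx"],(v-k["cy"])/k["fy"],1.0]); return o,d
def onz(c,u,v,z):
    o,d=ray(c,u,v); return o+d*(z-o[2])/d[2]
def proj(c,p):
    T=np.array(c["camera_from_world"]); q=T[:3,:3]@np.array(p)+T[:3,3]
    return np.array([c["fx"]*q[0]/q[2]+c["cx"],c["fy"]*q[1]/q[2]+c["cy"]])
def snap(name,fn):
    c=ctrl.calibration(name); im=ctrl.read_camera(name); cv2.imwrite('pics/'+fn,im); return c,im
def st():
    s=ctrl.get_state(); r=R.from_quat(s["tcp_rot"]).as_matrix()
    print('t',round(s["time"],2),'p',np.round(s["eef_pos"],4),'x',np.round(r[:,0],3),'y',np.round(r[:,1],3),'F',np.round(s["contact_force"],1),'op',round(s["opening"],3),'q',np.round(s["qpos"],3)); return s
E
python3 - <<'E'
from h import *
st()
for n in("top","side"):
    c,im=snap(n,n+"0.png"); print(n,{k:np.round(np.array(v),3).tolist() for k,v in c.items()})
E
```

```text
pics
t 0.0 p [0.2882 0.6097 0.2549] x [-0.001 -0.002 -1.   ] y [ 0.428  0.904 -0.002] F [-0.   0.6  0.1] op 0.996 q [ 0.979  0.287  1.578  0.     1.279 -0.15 ]
top {'fx': 483.554, 'fy': 483.554, 'cx': 258.15, 'cy': 190.666, 'camera_from_world': [[-0.015, -1.0, -0.001, -0.205], [-0.996, 0.015, -0.087, 0.572], [0.087, -0.001, -0.996, 1.202], [0.0, 0.0, 0.0, 1.0]]}
side {'fx': 449.602, 'fy': 449.602, 'cx': 257.747, 'cy': 197.077, 'camera_from_world': [[0.947, -0.322, -0.007, -0.597], [-0.163, -0.46, -0.873, 0.1], [0.278, 0.827, -0.488, 1.287], [0.0, 0.0, 0.0, 1.0]]}
```

View pics/top0.png

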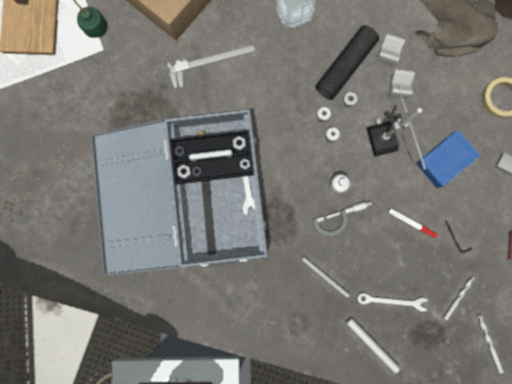

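View pics/side0.png

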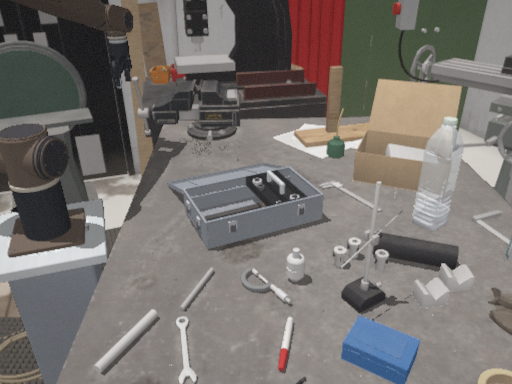

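The top view shows the box at about (165..267, 110..267), the till handle bar at (190,156)–(231,153), the blade from (206,182) to (210,253), and the spanner near (248,195). I'll crop in for exact pixels.

```bash
python3 - <<'E'
from h import *
im=cv2.imread('pics/top0.png')[100:275,155:275]
cv2.imwrite('pics/crop0.png',cv2.resize(im,None,fx=5,fy=5,interpolation=cv2.INTER_CUBIC)[:,:][:875].copy()[::1,::1] if 0 else cv2.resize(im,None,fx=3.4,fy=3.4,interpolation=cv2.INTER_CUBIC))
c=ctrl.calibration("top")
for n,u,v,z in [("FL",166,120,.088),("FR",253,110,.088),("NR",267,257,.088),("NL",180,267,.088),("h1",190,156.5,.118),("h2",231,153,.118),("tip",210.5,253,.020),("bl",206.5,183,.020)]:
    print(n,np.round(onz(c,u,v,z),4))
E
```

```text
FL [0.7395 0.0082 0.088 ]
FR [ 0.7611 -0.2041  0.088 ]
NR [ 0.4048 -0.2323  0.088 ]
NL [ 0.3844 -0.0255  0.088 ]
h1 [ 0.644  -0.0542  0.118 ]
h2 [ 0.6509 -0.151   0.118 ]
tip [ 0.4135 -0.0913  0.02  ]
bl [ 0.5909 -0.0823  0.02  ]
```

View pics/crop0.png

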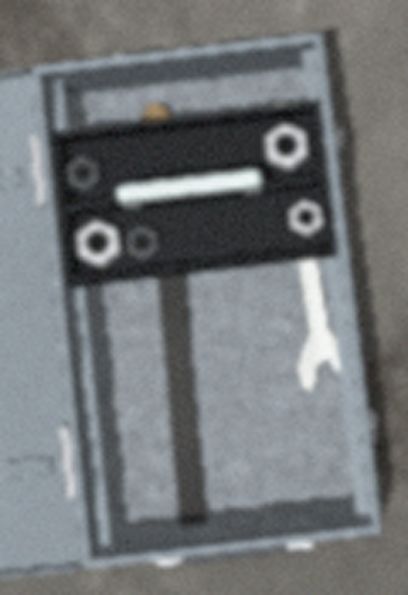

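The crop shows the till handle ends at crop (117,193)/(262,180). The blade runs from (173,280) to its tip at (192,520), and the ash butt shows just beyond the till at (157,108). Rim corners agree with the given sizes. Next I compute box and file poses and the first move.

```bash
cat >> h.py <<'E'
def rot_down(yaw_y, tilt=0.0, axis=None):
    # tool x down, tool y at world angle yaw_y ; then turned about world axis by tilt
    x=np.array([0,0,-1.]); y=np.array([np.cos(yaw_y),np.sin(yaw_y),0]); m=np.stack([x,y,np.cross(x,y)],1)
    return (R.from_rotvec(np.array(axis)*tilt) if axis is not None else R.identity())*R.from_matrix(m)
def delta(p,rt):
    s=ctrl.get_state(); 
    return np.round(np.array(p)-s["eef_pos"],4), np.round((rt*R.from_quat(s["tcp_rot"]).inv()).as_rotvec()/np.pi,4)
E
python3 - <<'E'
from h import *
c=ctrl.calibration("top"); px=lambda a,b:(a/3.4+155,b/3.4+100)
P=lambda a,b,z:onz(c,*px(a,b),z)
cr=[P(38,70,.088),P(325,35,.088),P(380,530,.088),P(90,562,.088)]
C=np.mean(cr,0); ax=(cr[0]+cr[1]-cr[2]-cr[3])[:2]; yw=np.arctan2(ax[1],ax[0])
h1,h2=P(117,193,.118),P(262,180,.118); hd=h2-h1
print("C",C,"yaw",np.degrees(yw),"L",np.linalg.norm(ax)/2,"W",np.linalg.norm(cr[0]-cr[1]),np.linalg.norm(cr[2]-cr[3]))
print("handle len",np.linalg.norm(hd),"yaw",np.degrees(np.arctan2(hd[0],-hd[1])),(h1+h2)/2)
t=P(192,522,.020);b=P(173,280,.020);bu=P(156,103,.024)
print("tip",t,"bl",b,"butt",bu,"len",np.linalg.norm(bu-t),"yaws",[np.degrees(np.arctan2(*(q-t)[1::-1])) for q in(b,bu)])
Rb=np.array([[np.cos(yw),np.sin(yw)],[-np.sin(yw),np.cos(yw)]])
for n,q in(("tip",t),("butt",bu),("h",(h1+h2)/2)): print(n,"box",Rb@(q-C)[:2])
print(ctrl.finger_overhang, delta([.6475,-.103,.19],rot_down(np.radians(5))), delta([.6475,-.103,.19],rot_down(np.radians(185))))
E
```

```text
C [ 0.57356656 -0.11278848  0.088     ] yaw 5.715244719528694 L 0.35316631117427566 W 0.2071868854927918 0.20368152760579944
handle len 0.10091087763915123 yaw 4.302263941376596 [ 0.6471713  -0.10313913  0.118     ]
tip [ 0.41216967 -0.09375939  0.02      ] bl [ 0.59255301 -0.08073435  0.02      ] butt [ 0.72662266 -0.06911466  0.024     ] len 0.31544261505500576 yaws [np.float64(4.13002018764592), np.float64(4.481300635163403)]
tip box [-0.1586996   0.03500712]
butt box [0.15664451 0.0282147 ]
h box [0.07419979 0.00227149]
0.025 (array([ 0.3592, -0.7127, -0.065 ]), array([ 3.000e-04, -7.000e-04, -3.316e-01])) (array([ 0.3592, -0.7127, -0.065 ]), array([8.000e-04, 4.000e-04, 6.684e-01]))
```

Request:
play_rows(
  targets=[
    {"delta_pos": [0.359,-0.713,-0.06],"delta_rot": [0,0,-0.332],"claw": 50},
    {"delta_pos": [0.359,-0.713,-0.06],"delta_rot": [0,0,-0.332],"claw": 50},
    {"delta_pos": [0.359,-0.713,-0.06],"delta_rot": [0,0,-0.332],"claw": 50},
    {"delta_pos": [0.359,-0.713,-0.06],"delta_rot": [0,0,-0.332],"claw": 50},
    {"delta_pos": [0.359,-0.713,-0.06],"delta_rot": [0,0,-0.332],"claw": 50},
    {"delta_pos": [0.359,-0.713,-0.06],"delta_rot": [0,0,-0.332],"claw": 50},
    {"delta_pos": [0.359,-0.713,-0.06],"delta_rot": [0,0,-0.332],"claw": 50},
    {"delta_pos": [0.359,-0.713,-0.06],"delta_rot": [0,0,-0.332],"claw": 50},
    {"delta_pos": [0.359,-0.713,-0.06],"delta_rot": [0,0,-0.332],"claw": 50},
    {"delta_pos": [0.359,-0.713,-0.06],"delta_rot": [0,0,-0.332],"claw": 50},
    {"delta_pos": [0.359,-0.713,-0.06],"delta_rot": [0,0,-0.332],"claw": 50},
    {"delta_pos": [0.359,-0.713,-0.06],"delta_rot": [0,0,-0.332],"claw": 50},
    {"delta_pos": [0.359,-0.713,-0.06],"delta_rot": [0,0,-0.332],"claw": 50},
    {"delta_pos": [0.359,-0.713,-0.06],"delta_rot": [0,0,-0.332],"claw": 50},
    {"delta_pos": [0.359,-0.713,-0.06],"delta_rot": [0,0,-0.332],"claw": 50},
    {"delta_pos": [0.359,-0.713,-0.06],"delta_rot": [0,0,-0.332],"claw": 50},
    {"delta_pos": [0.359,-0.713,-0.06],"delta_rot": [0,0,-0.332],"claw": 50},
    {"delta_pos": [0.359,-0.713,-0.06],"delta_rot": [0,0,-0.332],"claw": 50},
    {"delta_pos": [0.359,-0.713,-0.06],"delta_rot": [0,0,-0.332],"claw": 50},
    {"delta_pos": [0.359,-0.713,-0.06],"delta_rot": [0,0,-0.332],"claw": 50},
  ],
  newtons=30,
)

```text
time: 1.77
eef_pos: [0.6485, -0.1089, 0.1939]
tcp_rot: [0.478, 0.52, -0.48, 0.52]
contact_force: [-0.3, 0.2, 0.0]
opening: 0.589
```

```bash
python3 - <<'E'
from h import *
st(); c,im=snap("wrist","w1.png")
for p in [(.6472,-.1031,.118),(.6433,-.053,.118),(.651,-.153,.118)]: print(proj(c,p))
g=im.astype(int); m=((g.min(2)>190)*255).astype(np.uint8)
for k in cv2.findContours(m,0,2)[0]:
    if cv2.contourArea(k)>300: print(cv2.minAreaRect(k))
E
```

```text
t 1.77 p [ 0.6485 -0.1089  0.1939] x [-0.002 -0.002 -1.   ] y [ 0.997  0.081 -0.002] F [-0.3  0.2  0. ] op 0.589 q [-0.32   0.303  1.673 -0.003  1.166 -0.4  ]
[258.39122252 207.43133094]
[258.4355916  139.17103372]
[258.24818234 265.49230324]
((33.01234436035156, 344.49981689453125), (7.314942359924316, 81.35472106933594), 44.29268264770508)
((259.47412109375, 292.65435791015625), (5.55666446685791, 97.05897521972656), 88.8982925415039)
((54.0783576965332, 295.36260986328125), (112.28988647460938, 20.918930053710938), 8.202354431152344)
((108.05024719238281, 271.7627258300781), (9.053049087524414, 140.04957580566406), 88.9583740234375)
((122.85720825195312, 224.58018493652344), (161.50485229492188, 71.59934997558594), 19.051008224487305)
((263.0, 198.5), (16.0, 125.0), 0.0)
((344.9669494628906, 131.02919006347656), (22.3938045501709, 81.27891540527344), 3.5763344764709473)
((228.5, 104.0), (36.0, 39.0), 90.0)
((145.5121612548828, 81.0229721069336), (7.55609655380249, 85.04676818847656), 88.66777801513672)
((486.0, 172.0), (50.0, 196.0), 0.0)
((202.0, 96.5), (193.0, 404.0), 90.0)
```

View pics/w1.png

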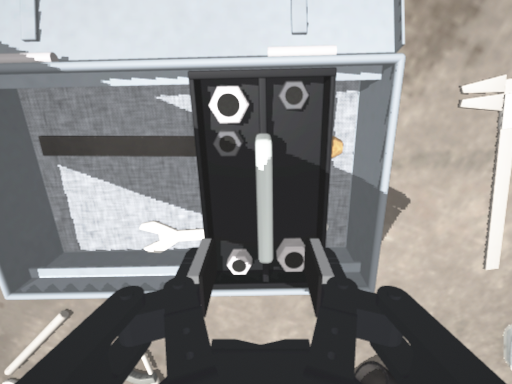

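The wrist view shows the bar at columns 257–272, rows 133–263. It sits about 4 mm further +x than my estimate, centred between the open fingers, with the tool yaw aligned. I'll descend and pinch it.

Request:
play_rows(
  targets=[
    {"delta_pos": [0.002,0.005,-0.03],"delta_rot": [0,0,0],"claw": 50},
    {"delta_pos": [0.002,0.005,-0.055],"delta_rot": [0,0,0],"claw": 50},
    {"delta_pos": [0.002,0.005,-0.074],"delta_rot": [0,0,0],"claw": 50},
    {"delta_pos": [0.002,0.005,-0.074],"delta_rot": [0,0,0],"claw": 50},
    {"delta_pos": [0.002,0.005,-0.074],"delta_rot": [0,0,0],"claw": 5},
    {"delta_pos": [0.002,0.005,-0.074],"delta_rot": [0,0,0],"claw": 5},
    {"delta_pos": [0.002,0.005,-0.074],"delta_rot": [0,0,0],"claw": 5},
    {"delta_pos": [0.002,0.005,-0.074],"delta_rot": [0,0,0],"claw": 5},
    {"delta_pos": [0.002,0.005,-0.074],"delta_rot": [0,0,0],"claw": 5},
    {"delta_pos": [0.002,0.005,-0.074],"delta_rot": [0,0,0],"claw": 5},
    {"delta_pos": [0.002,0.005,-0.074],"delta_rot": [0,0,0],"claw": 5},
    {"delta_pos": [0.002,0.005,-0.074],"delta_rot": [0,0,0],"claw": 5},
  ],
  newtons=30,
)

```text
time: 2.82
eef_pos: [0.6513, -0.1028, 0.1223]
tcp_rot: [0.479, 0.52, -0.479, 0.521]
contact_force: [-1.5, 2.0, 6.2]
opening: 0.136
```

Request:
play_rows(
  targets=[
    {"delta_pos": [-0.008,-0.0007,0],"delta_rot": [0,0,0],"claw": 5},
    {"delta_pos": [-0.02,-0.0018,0],"delta_rot": [0,0,0],"claw": 5},
    {"delta_pos": [-0.035,-0.003,0],"delta_rot": [0,0,0],"claw": 5},
    {"delta_pos": [-0.05,-0.0044,0],"delta_rot": [0,0,0],"claw": 5},
    {"delta_pos": [-0.065,-0.0057,0],"delta_rot": [0,0,0],"claw": 5},
    {"delta_pos": [-0.08,-0.007,0],"delta_rot": [0,0,0],"claw": 5},
    {"delta_pos": [-0.095,-0.0083,0],"delta_rot": [0,0,0],"claw": 5},
    {"delta_pos": [-0.11,-0.0096,0],"delta_rot": [0,0,0],"claw": 5},
    {"delta_pos": [-0.125,-0.0109,0],"delta_rot": [0,0,0],"claw": 5},
    {"delta_pos": [-0.14,-0.0122,0],"delta_rot": [0,0,0],"claw": 5},
    {"delta_pos": [-0.155,-0.0136,0],"delta_rot": [0,0,0],"claw": 5},
    {"delta_pos": [-0.168,-0.0147,0],"delta_rot": [0,0,0],"claw": 5},
    {"delta_pos": [-0.178,-0.0156,0],"delta_rot": [0,0,0],"claw": 5},
    {"delta_pos": [-0.184,-0.0161,0],"delta_rot": [0,0,0],"claw": 5},
    {"delta_pos": [-0.184,-0.0161,0],"delta_rot": [0,0,0],"claw": 5},
  ],
)

```text
time: 4.07
eef_pos: [0.4662, -0.1219, 0.1223]
tcp_rot: [0.476, 0.518, -0.481, 0.523]
contact_force: [-0.6, -10.0, -3.7]
opening: 0.133
```

Request:
play_rows(
  targets=[
    {"delta_pos": [-0.003,-0.0003,0],"delta_rot": [0,0,0],"claw": 5},
    {"delta_pos": [-0.006,-0.0006,0],"delta_rot": [0,0,0],"claw": 5},
    {"delta_pos": [-0.009,-0.0009,0],"delta_rot": [0,0,0],"claw": 5},
    {"delta_pos": [-0.012,-0.0012,0],"delta_rot": [0,0,0],"claw": 5},
    {"delta_pos": [-0.014,-0.0014,0],"delta_rot": [0,0,0],"claw": 5},
    {"delta_pos": [-0.014,-0.0014,0],"delta_rot": [0,0,0],"claw": 5},
  ],
)

```text
time: 4.57
eef_pos: [0.4561, -0.123, 0.1224]
tcp_rot: [0.48, 0.513, -0.478, 0.527]
contact_force: [18.5, 2.7, -13.8]
opening: 0.129
```

Request:
play_rows(
  targets=[
    {"delta_pos": [0,0,0],"delta_rot": [0,0,0],"claw": 45},
    {"delta_pos": [0,0,0],"delta_rot": [0,0,0],"claw": 45},
    {"delta_pos": [0,0,0],"delta_rot": [0,0,0],"claw": 45},
    {"delta_pos": [0,0,0],"delta_rot": [0,0,0],"claw": 45},
    {"delta_pos": [0,0,0.02],"delta_rot": [0,0,0],"claw": 45},
    {"delta_pos": [0,0,0.05],"delta_rot": [0,0,0],"claw": 45},
    {"delta_pos": [0.03,0.003,0.09],"delta_rot": [0,0,0],"claw": 45},
    {"delta_pos": [0.07,0.007,0.13],"delta_rot": [0,0,0],"claw": 45},
    {"delta_pos": [0.11,0.011,0.15],"delta_rot": [0,0,0],"claw": 45},
    {"delta_pos": [0.15,0.015,0.15],"delta_rot": [0,0,0],"claw": 45},
    {"delta_pos": [0.15,0.015,0.15],"delta_rot": [0,0,0],"claw": 45},
  ],
)

```text
time: 5.48
eef_pos: [0.6098, -0.1081, 0.2759]
tcp_rot: [0.481, 0.511, -0.477, 0.529]
contact_force: [0.4, 0.5, 0.0]
opening: 0.528
```

```bash
python3 - <<'E'
from h import *
st(); c,im=snap("wrist","w2.png"); np.save("c2.npy",c,allow_pickle=True)
c,im=snap("top","top2.png")
E
```

```text
t 5.48 p [ 0.6098 -0.1081  0.2759] x [ 0.022 -0.012 -1.   ] y [0.996 0.082 0.021] F [0.4 0.5 0. ] op 0.528 q [-0.338  0.139  1.714 -0.004  1.264 -0.418]
```

View pics/w2.png

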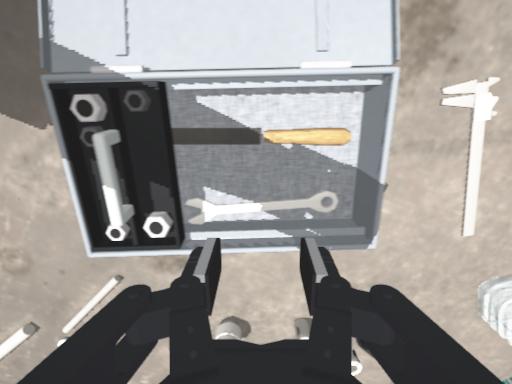

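The till is flush against the near wall. The file handle is fully visible at columns 264–351, centred on row ≈137, and the spanner is clear at rows 195–220. I compute the grasp next.

```bash
python3 - <<'E'
from h import *
c=np.load("c2.npy",allow_pickle=True).item(); im=cv2.imread('pics/w2.png'); h=cv2.cvtColor(im,cv2.COLOR_BGR2HSV)
m=cv2.inRange(h,(8,100,80),(28,255,255)); m[:100]=0;m[180:]=0
k=max(cv2.findContours(m,0,2)[0],key=cv2.contourArea); r=cv2.minAreaRect(k); print(r)
vx,vy,x0,y0=cv2.fitLine(k,2,0,.01,.01).ravel(); us=k[:,0,0]; a,b=us.min(),us.max()
A,B=[onz(c,u,y0+(u-x0)*vy/vx,.020) for u in(a,b+1)]
print(A,B,np.linalg.norm(B-A)); f=(B-A)/np.linalg.norm(B-A); yw=np.arctan2(f[1],f[0]); print("yaw",np.degrees(yw))
tip=np.array([.4122,-.0938,.02]); print("tip-butt",B-tip,np.linalg.norm(B-tip),np.degrees(np.arctan2(*(B-tip)[1::-1])))
ct=ctrl.calibration("top")
yw=np.radians(4.6)
f=np.array([np.cos(yw),np.sin(yw),0]); G=B-f*.091; print("grasp",G)
for a in(90,-90): print(a,delta([G[0],G[1],.15],rot_down(yw+np.radians(a))))
# box check: inner rim edges in wrist view
for n,u,v,z in(("FarL",398,68,.088),("FarR",378,243,.088),("NearL",43,78,.088),("NearR",92,255,.088),("tillfar",170,83,.086),("tillfarR",182,245,.086)): print(n,np.round(onz(c,u,v,z),4))
E
```

```text
((308.0511169433594, 141.22703552246094), (7.701650142669678, 80.01390075683594), 87.61405944824219)
[ 0.62423839 -0.08284806  0.02      ] [ 0.73157981 -0.0733878   0.02      ] 0.1077574954350047
yaw 5.036604548327137
tip-butt [3.19379809e-01 2.04122029e-02 1.73472348e-17] 0.3200314366321759 3.6569141885352336
grasp [ 0.64087293 -0.0806859   0.02      ]
90 (array([ 0.032 ,  0.0274, -0.1239]), array([-0.002 ,  0.0075,  0.4992]))
-90 (array([ 0.032 ,  0.0274, -0.1239]), array([ 0.0075,  0.002 , -0.5007]))
FarL [0.7435 0.0111 0.088 ]
FarR [ 0.7678 -0.1871  0.088 ]
NearL [ 0.3923 -0.027   0.088 ]
NearR [ 0.416  -0.2281  0.088 ]
tillfar [ 0.5161 -0.0215  0.086 ]
tillfarR [ 0.5257 -0.2077  0.086 ]
```

Request:
play_rows(
  targets=[
    {"delta_pos": [0.029,0.032,0],"delta_rot": [0.0075,0.002,-0.5],"claw": 60},
    {"delta_pos": [0.029,0.032,0],"delta_rot": [0.0075,0.002,-0.5],"claw": 60},
    {"delta_pos": [0.029,0.032,0],"delta_rot": [0.0075,0.002,-0.5],"claw": 60},
    {"delta_pos": [0.029,0.032,0],"delta_rot": [0.0075,0.002,-0.5],"claw": 60},
    {"delta_pos": [0.029,0.032,0],"delta_rot": [0.0075,0.002,-0.5],"claw": 60},
    {"delta_pos": [0.029,0.032,0],"delta_rot": [0.0075,0.002,-0.5],"claw": 60},
    {"delta_pos": [0.029,0.032,0],"delta_rot": [0.0075,0.002,-0.5],"claw": 60},
    {"delta_pos": [0.029,0.032,0],"delta_rot": [0.0075,0.002,-0.5],"claw": 60},
    {"delta_pos": [0.029,0.032,0],"delta_rot": [0.0075,0.002,-0.5],"claw": 60},
    {"delta_pos": [0.029,0.032,0],"delta_rot": [0.0075,0.002,-0.5],"claw": 60},
    {"delta_pos": [0.029,0.032,0],"delta_rot": [0.0075,0.002,-0.5],"claw": 60},
    {"delta_pos": [0.029,0.032,0],"delta_rot": [0.0075,0.002,-0.5],"claw": 60},
    {"delta_pos": [0.029,0.032,-0.04],"delta_rot": [0.0075,0.002,-0.5],"claw": 60},
    {"delta_pos": [0.029,0.032,-0.08],"delta_rot": [0.0075,0.002,-0.5],"claw": 60},
    {"delta_pos": [0.029,0.032,-0.12],"delta_rot": [0.0075,0.002,-0.5],"claw": 60},
    {"delta_pos": [0.029,0.032,-0.12],"delta_rot": [0.0075,0.002,-0.5],"claw": 60},
    {"delta_pos": [0.029,0.032,-0.12],"delta_rot": [0.0075,0.002,-0.5],"claw": 60},
  ],
)

```text
time: 7.0
eef_pos: [0.6351, -0.0757, 0.1508]
tcp_rot: [-0.704, -0.03, 0.709, -0.028]
contact_force: [0.2, 0.7, -0.4]
opening: 0.7
```

```bash
python3 - <<'E'
from h import *
s=st(); c,im=snap("wrist","w3.png"); T=np.array(c["camera_from_world"]); o=-T[:3,:3].T@T[:3,3]; print("cam rel tcp",np.round(o-s["eef_pos"],3),"fwd",np.round(T[2,:3],3))
print("gpt",proj(c,s["eef_pos"]+np.array([0,0,-.13])))
h=cv2.cvtColor(im,cv2.COLOR_BGR2HSV); m=cv2.inRange(h,(8,90,60),(28,255,255))
k=max(cv2.findContours(m,0,2)[0],key=cv2.contourArea); print(cv2.minAreaRect(k))
E
```

```text
t 7.0 p [ 0.6351 -0.0757  0.1508] x [-0.008  0.002 -1.   ] y [ 0.082 -0.997 -0.003] F [ 0.2  0.7 -0.4] op 0.7 q [-0.277  0.315  1.743 -0.     1.091  1.212]
cam rel tcp [0.085 0.007 0.117] fwd [-0.332 -0.024 -0.943]
gpt [261.13732305 190.63785692]
((261.4999694824219, 145.99998474121094), (127.99998474121094, 24.999996185302734), 90.0)
```

View pics/w3.png

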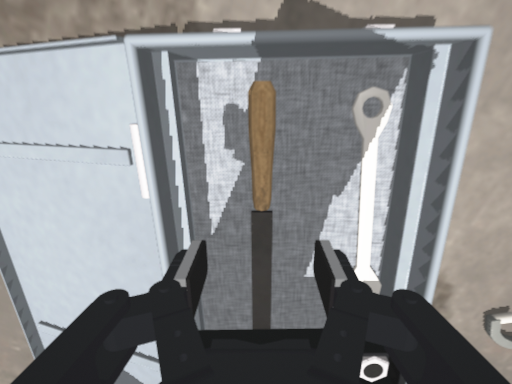

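The file handle is at column 261.5, rows 82–210, aligned with the grasp column 261 and with the yaw right. The grasp row of about 190 sits just behind the ferrule. I'll descend and grip.

Request:
play_rows(
  targets=[
    {"delta_pos": [0.003,0,-0.03],"delta_rot": [0,0,0],"claw": 45},
    {"delta_pos": [0.003,0,-0.06],"delta_rot": [0,0,0],"claw": 45},
    {"delta_pos": [0.003,0,-0.085],"delta_rot": [0,0,0],"claw": 45},
    {"delta_pos": [0.003,0,-0.1],"delta_rot": [0,0,0],"claw": 45},
    {"delta_pos": [0.003,0,-0.11],"delta_rot": [0,0,0],"claw": 45},
    {"delta_pos": [0.003,0,-0.115],"delta_rot": [0,0,0],"claw": 45},
    {"delta_pos": [0.003,0,-0.115],"delta_rot": [0,0,0],"claw": 45},
    {"delta_pos": [0.003,0,-0.115],"delta_rot": [0,0,0],"claw": 10},
    {"delta_pos": [0.003,0,-0.115],"delta_rot": [0,0,0],"claw": 10},
    {"delta_pos": [0.003,0,-0.115],"delta_rot": [0,0,0],"claw": 10},
    {"delta_pos": [0.003,0,-0.115],"delta_rot": [0,0,0],"claw": 10},
    {"delta_pos": [0.003,0,-0.115],"delta_rot": [0,0,0],"claw": 10},
    {"delta_pos": [0.003,0,-0.115],"delta_rot": [0,0,0],"claw": 10},
    {"delta_pos": [0.003,0,-0.115],"delta_rot": [0,0,0],"claw": 10},
    {"delta_pos": [0.003,0,-0.115],"delta_rot": [0,0,0],"claw": 10},
  ],
  newtons=70,
)

```text
time: 8.3
eef_pos: [0.6419, -0.0769, 0.0417]
tcp_rot: [0.707, 0.029, -0.706, 0.029]
contact_force: [-0.9, -1.0, 6.4]
opening: 0.185
```

The opening of 16 mm means the jaws have the handle, but the grip sits about 6 mm higher than commanded. I'll reopen, check the depth, and regrip lower.

Request:
play_rows(
  targets=[
    {"delta_pos": [0,0.001,0],"delta_rot": [0,0,0],"claw": 40},
    {"delta_pos": [0,0.001,0],"delta_rot": [0,0,0],"claw": 40},
    {"delta_pos": [0,0.001,0],"delta_rot": [0,0,0],"claw": 40},
    {"delta_pos": [0,0.001,-0.004],"delta_rot": [0,0,0],"claw": 40},
    {"delta_pos": [0,0.001,-0.009],"delta_rot": [0,0,0],"claw": 40},
    {"delta_pos": [0,0.001,-0.009],"delta_rot": [0,0,0],"claw": 40},
    {"delta_pos": [0,0.001,-0.009],"delta_rot": [0,0,0],"claw": 40},
  ],
)

```text
time: 8.88
eef_pos: [0.6415, -0.0757, 0.0319]
tcp_rot: [0.707, 0.029, -0.706, 0.029]
contact_force: [-0.2, 0.0, 0.1]
opening: 0.469
```

```bash
python3 - <<'E'
from h import *
st(); c,im=snap("wrist","w4.png")
E
```

```text
t 8.88 p [ 0.6415 -0.0757  0.0319] x [ 0.001 -0.001 -1.   ] y [ 0.082 -0.997  0.001] F [-0.2  0.   0.1] op 0.469 q [-0.274  0.483  1.768 -0.     0.888  1.215]
```

View pics/w4.png

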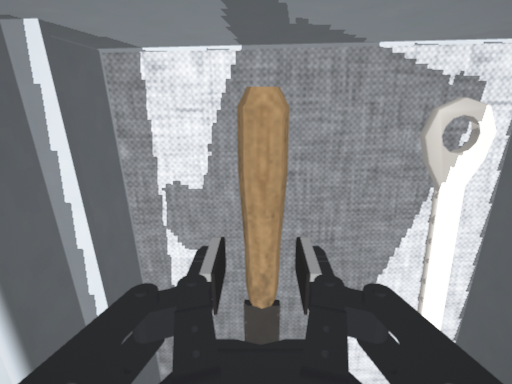

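The wrist view shows the fingers straddling the handle next to the ferrule (rows 240–305), centred at column 262 and not touching the floor. I'll shift 10 mm toward the butt, where the handle is thicker, and close.

Request:
play_rows(
  targets=[
    {"delta_pos": [0.01,0.001,0.001],"delta_rot": [0,0,0],"claw": 40},
    {"delta_pos": [0.01,0.001,0.001],"delta_rot": [0,0,0],"claw": 40},
    {"delta_pos": [0.01,0.001,0.001],"delta_rot": [0,0,0],"claw": 8},
    {"delta_pos": [0.01,0.001,0.001],"delta_rot": [0,0,0],"claw": 8},
    {"delta_pos": [0.01,0.001,0.001],"delta_rot": [0,0,0],"claw": 8},
    {"delta_pos": [0.01,0.001,0.001],"delta_rot": [0,0,0],"claw": 8},
    {"delta_pos": [0.01,0.001,0.001],"delta_rot": [0,0,0],"claw": 8},
    {"delta_pos": [0.01,0.001,0.001],"delta_rot": [0,0,0],"claw": 8},
    {"delta_pos": [0.01,0.001,0.001],"delta_rot": [0,0,0],"claw": 8},
  ],
  newtons=80,
)

```text
time: 9.68
eef_pos: [0.6517, -0.0747, 0.0336]
tcp_rot: [0.707, 0.029, -0.706, 0.029]
contact_force: [-1.0, 2.0, 5.2]
opening: 0.198
```

```bash
python3 - <<'E'
from h import *
st()
E
```

```text
t 9.68 p [ 0.6517 -0.0747  0.0336] x [ 0.002 -0.001 -1.   ] y [ 0.082 -0.997  0.001] F [-1.   2.   5.2] op 0.198 q [-0.268  0.498  1.742 -0.     0.899  1.22 ]
```

Request:
play_rows(
  targets=[
    {"delta_pos": [0,0,0.004],"delta_rot": [0,0,0],"claw": 8},
    {"delta_pos": [-0.001,0,0.013],"delta_rot": [0.0009,-0.0111,0],"claw": 8},
    {"delta_pos": [-0.0024,0,0.021],"delta_rot": [0.0018,-0.0222,0],"claw": 8},
    {"delta_pos": [-0.004,0,0.0289],"delta_rot": [0.0027,-0.0332,0],"claw": 8},
    {"delta_pos": [-0.0058,0,0.0368],"delta_rot": [0.0036,-0.0443,0],"claw": 8},
    {"delta_pos": [-0.008,-0.0005,0.0446],"delta_rot": [0.0044,-0.0554,0],"claw": 8},
    {"delta_pos": [-0.0104,-0.0008,0.0522],"delta_rot": [0.0053,-0.0665,0],"claw": 8},
    {"delta_pos": [-0.0131,-0.001,0.0599],"delta_rot": [0.0062,-0.0775,0],"claw": 8},
    {"delta_pos": [-0.0131,-0.001,0.0599],"delta_rot": [0.0062,-0.0775,0],"claw": 8},
    {"delta_pos": [-0.0131,-0.001,0.0599],"delta_rot": [0.0062,-0.0775,0],"claw": 8},
  ],
)

```text
time: 10.52
eef_pos: [0.6376, -0.0757, 0.0926]
tcp_rot: [0.787, 0.032, -0.615, 0.025]
contact_force: [-0.1, 0.1, -1.1]
opening: 0.191
```

```bash
python3 - <<'E'
from h import *
s=st(); print(np.round(s["wrist_torque"],2)); c,im=snap("side","s5.png"); cv2.imwrite('pics/s5c.png',cv2.resize(im[90:260,100:370],None,fx=2.9,fy=2.9,interpolation=cv2.INTER_CUBIC))
c,im=snap("wrist","w5.png")
E
```

```text
t 10.52 p [ 0.6376 -0.0757  0.0926] x [ 0.241  0.019 -0.97 ] y [ 0.081 -0.997  0.001] F [-0.1  0.1 -1.1] op 0.191 q [-0.308  0.297  1.903  0.138  0.719  1.087]
[-0.03  0.15 -0.  ]
```

View pics/s5c.png

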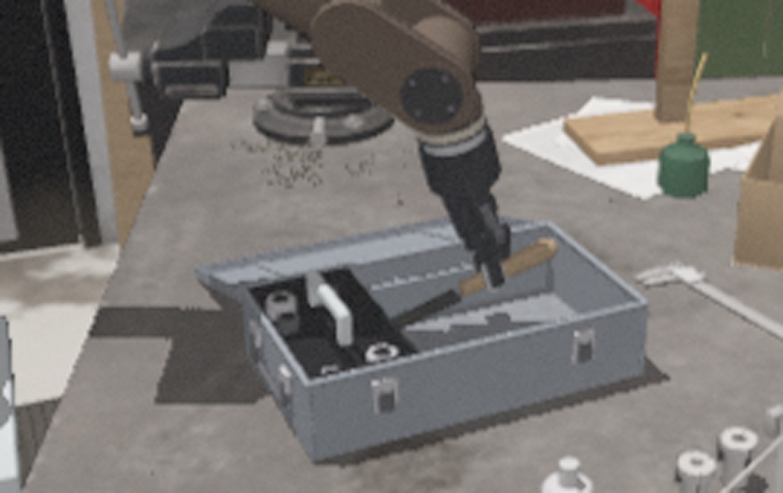

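The side view shows the file held tilted, handle up, its butt at crop (549,246). The till is home and nothing touches. Before going further I check the real pitch in the grip.

```bash
python3 - <<'E'
from h import *
c=ctrl.calibration("side")
for L in(.08,.092,.1):
  for th in (10,14,18):
    a=np.radians(th); f=np.array([np.cos(a)*.997,np.cos(a)*.08,np.sin(a)]); g=np.array([.641,-.075,.0794])
    print(L,th,np.round((proj(c,g+L*f)-[100,90])*2.9,0), np.round((proj(c,g-.06*f)-[100,90])*2.9,0),np.round((proj(c,g-.12*f)-[100,90])*2.9,0))
E
```

```text
0.08 10 [557. 248.] [438. 293.] [384. 313.]
0.08 14 [556. 243.] [438. 297.] [386. 320.]
0.08 18 [555. 239.] [440. 300.] [389. 326.]
0.092 10 [567. 244.] [438. 293.] [384. 313.]
0.092 14 [566. 239.] [438. 297.] [386. 320.]
0.092 18 [565. 234.] [440. 300.] [389. 326.]
0.1 10 [574. 242.] [438. 293.] [384. 313.]
0.1 14 [573. 236.] [438. 297.] [386. 320.]
0.1 18 [571. 231.] [440. 300.] [389. 326.]
```

No slip: the butt and blade match 14° with the grip about 80 mm from the butt. I tilt to 16.5° and start the axial pull, halfway first.

Request:
play_rows(
  targets=[
    {"delta_pos": [-0.002,0,0.004],"delta_rot": [0.0006,-0.007,0],"claw": 8},
    {"delta_pos": [-0.0036,-0.0003,0.0078],"delta_rot": [0.0011,-0.0139,0],"claw": 8},
    {"delta_pos": [-0.0036,-0.0003,0.0078],"delta_rot": [0.0011,-0.0139,0],"claw": 8},
    {"delta_pos": [0.006,0.0005,0.0106],"delta_rot": [0.0011,-0.0139,0],"claw": 8},
    {"delta_pos": [0.0155,0.0012,0.0135],"delta_rot": [0.0011,-0.0139,0],"claw": 8},
    {"delta_pos": [0.0299,0.0024,0.0177],"delta_rot": [0.0011,-0.0139,0],"claw": 8},
    {"delta_pos": [0.0442,0.0035,0.022],"delta_rot": [0.0011,-0.0139,0],"claw": 8},
    {"delta_pos": [0.0585,0.0047,0.0263],"delta_rot": [0.0011,-0.0139,0],"claw": 8},
    {"delta_pos": [0.0585,0.0047,0.0263],"delta_rot": [0.0011,-0.0139,0],"claw": 8},
  ],
)

```text
time: 11.37
eef_pos: [0.7008, -0.0712, 0.1213]
tcp_rot: [0.802, 0.032, -0.595, 0.026]
contact_force: [0.2, -0.8, -0.1]
opening: 0.193
```

```bash
python3 - <<'E'
from h import *
s=st(); print(np.round(s["wrist_torque"],2))
E
```

```text
t 11.37 p [ 0.7008 -0.0712  0.1213] x [ 0.289  0.021 -0.957] y [ 0.082 -0.997  0.003] F [ 0.2 -0.8 -0.1] op 0.193 q [-0.277  0.361  1.764  0.147  0.745  1.117]
[-0.03  0.16  0.03]
```

Request:
play_rows(
  targets=[
    {"delta_pos": [0.0096,0.0008,0.0028],"delta_rot": [0,0,0],"claw": 8},
    {"delta_pos": [0.0239,0.0019,0.0071],"delta_rot": [0,0,0],"claw": 8},
    {"delta_pos": [0.0382,0.0031,0.0114],"delta_rot": [0,0,0],"claw": 8},
    {"delta_pos": [0.0526,0.0042,0.0156],"delta_rot": [0,0,0],"claw": 8},
    {"delta_pos": [0.0669,0.0054,0.0199],"delta_rot": [0,0,0],"claw": 8},
    {"delta_pos": [0.0765,0.0061,0.0227],"delta_rot": [0,0,0],"claw": 8},
    {"delta_pos": [0.0765,0.0061,0.0227],"delta_rot": [0,0,0],"claw": 8},
  ],
)

```text
time: 11.95
eef_pos: [0.7793, -0.065, 0.1451]
tcp_rot: [0.803, 0.032, -0.594, 0.026]
contact_force: [-0.3, 0.4, -1.8]
opening: 0.196
```

```bash
python3 - <<'E'
from h import *
s=st(); print(np.round(s["wrist_torque"],2)); c,im=snap("side","s6.png"); cv2.imwrite('pics/s6c.png',cv2.resize(im[90:260,130:370],None,fx=3,fy=3,interpolation=cv2.INTER_CUBIC))
E
```

```text
t 11.95 p [ 0.7793 -0.065   0.1451] x [ 0.292  0.02  -0.956] y [ 0.082 -0.997  0.004] F [-0.3  0.4 -1.8] op 0.196 q [-0.238  0.484  1.547  0.12   0.831  1.181]
[0.02 0.19 0.03]
```

View pics/s6c.png

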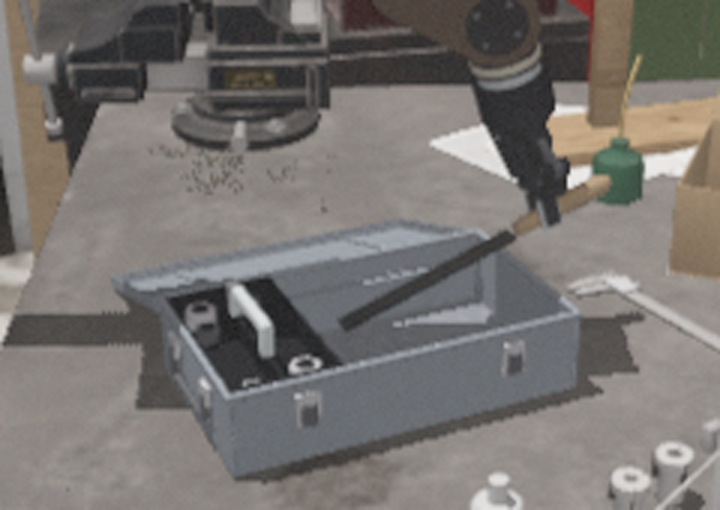

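The tip at crop (343,325) is free of the till edge, and the till is still home. Next I raise the file straight up, then level it.

Request:
play_rows(
  targets=[
    {"delta_pos": [0.004,0,0.012],"delta_rot": [0,0,0],"claw": 8},
    {"delta_pos": [0.004,0,0.03],"delta_rot": [0,0,0],"claw": 8},
    {"delta_pos": [0.004,0,0.05],"delta_rot": [0,0,0],"claw": 8},
    {"delta_pos": [0.004,0,0.07],"delta_rot": [0,0,0],"claw": 8},
    {"delta_pos": [0.004,0,0.09],"delta_rot": [0,0,0],"claw": 8},
    {"delta_pos": [0.004,0,0.11],"delta_rot": [0,0,0],"claw": 8},
    {"delta_pos": [0.002,0,0.13],"delta_rot": [-0.001,0.0118,0],"claw": 8},
    {"delta_pos": [0,0,0.15],"delta_rot": [-0.0019,0.0235,0],"claw": 8},
    {"delta_pos": [-0.005,0,0.165],"delta_rot": [-0.0029,0.0353,0],"claw": 8},
    {"delta_pos": [-0.01,0,0.18],"delta_rot": [-0.0038,0.047,0],"claw": 8},
    {"delta_pos": [-0.015,0,0.19],"delta_rot": [-0.0048,0.0588,0],"claw": 8},
    {"delta_pos": [-0.02,0,0.2],"delta_rot": [-0.0057,0.0706,0],"claw": 8},
    {"delta_pos": [-0.025,0,0.2],"delta_rot": [-0.0067,0.0823,0],"claw": 8},
    {"delta_pos": [-0.03,0,0.2],"delta_rot": [-0.0076,0.0941,0],"claw": 8},
    {"delta_pos": [-0.03,0,0.2],"delta_rot": [-0.0076,0.0941,0],"claw": 8},
    {"delta_pos": [-0.03,0,0.2],"delta_rot": [-0.0076,0.0941,0],"claw": 8},
    {"delta_pos": [-0.03,0,0.2],"delta_rot": [-0.0076,0.0941,0],"claw": 8},
    {"delta_pos": [-0.03,0,0.2],"delta_rot": [-0.0076,0.0941,0],"claw": 8},
  ],
)

```text
time: 13.5
eef_pos: [0.7479, -0.065, 0.3441]
tcp_rot: [-0.706, -0.028, 0.707, -0.03]
contact_force: [-0.1, -0.3, -2.0]
opening: 0.195
```

```bash
python3 - <<'E'
from h import *
s=st(); print(np.round(s["dq"],3)); c,im=snap("side","s7.png"); b=cv2.resize(im[10:290,120:450],None,fx=2.1,fy=2.1,interpolation=cv2.INTER_CUBIC); cv2.imwrite('pics/s7c.png',b)
P=s["eef_pos"]; g=P+np.array([0,0,-.0136]); 
for th in(-5,0,5):
    a=np.radians(th); f=np.array([.997*np.cos(a),.08*np.cos(a),np.sin(a)]); print(th,[np.round((proj(c,q)-[120,10])*2.1) for q in(g+.08*f,g-.238*f-np.array([0,0,.003]))])
c,im=snap("top","top7.png")
cv2.imwrite('pics/top7c.png',cv2.resize(im[30:290,90:430],None,fx=2.2,fy=2.2,interpolation=cv2.INTER_CUBIC))
E
```

```text
t 13.5 p [ 0.7479 -0.065   0.3441] x [-0.002 -0.003 -1.   ] y [ 0.083 -0.997  0.003] F [-0.1 -0.3 -2. ] op 0.195 q [-0.221  0.41   1.262 -0.003  1.471  1.267]
[ 0.     0.002 -0.004  0.     0.003 -0.001]
-5 [array([436., 184.]), array([219., 196.])]
0 [array([436., 179.]), array([220., 212.])]
5 [array([436., 174.]), array([221., 227.])]
```

View pics/s7c.png

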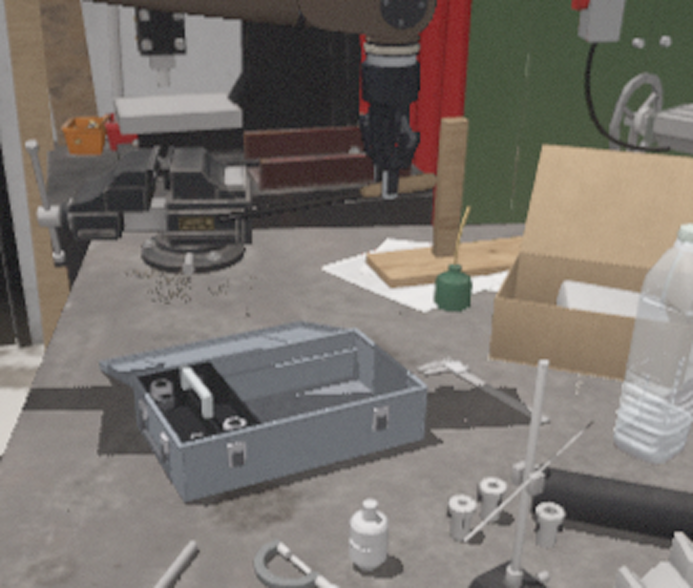

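View pics/top7c.png

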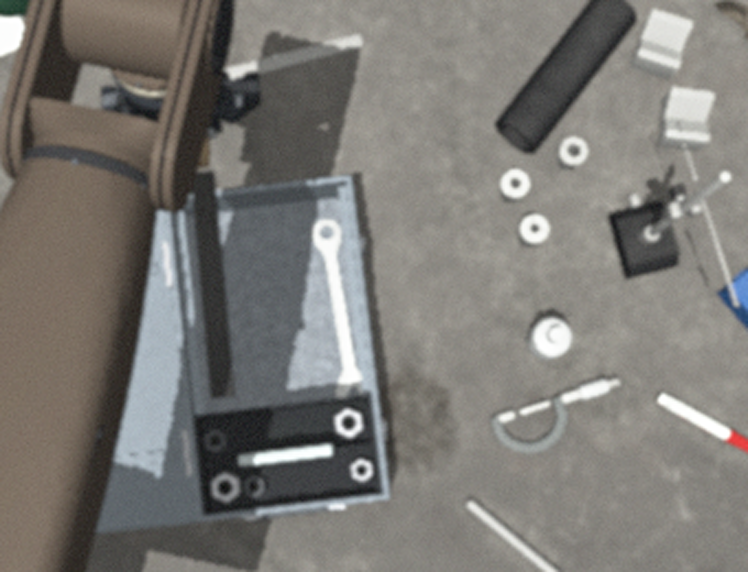

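The side view shows the file held clear of everything, tip at about crop (222,218) and butt at about (436,181). The top view shows the till at the near wall, with the spanner, micrometer and chuck in place. I check the pitch closely, and the till numerically.

```bash
python3 - <<'E'
from h import *
c=ctrl.calibration("top"); p=onz(c,222.3,237.3,.118); d=(p-[.5736,-.1128,.118])[:2]; y=np.radians(5.5); print("till box x",d@[np.cos(y),np.sin(y)],p)
a0,a1=[cv2.imread(f'pics/{n}.png').astype(int) for n in('top0','top7')]
for n,(u,v,w,h) in dict(micrometer=(310,195,65,45),chuck=(328,170,26,26)).items(): print(n,np.abs(a0-a1)[v:v+h,u:u+w].mean())
s=ctrl.get_state(); c=ctrl.calibration("side"); im=cv2.imread('pics/s7.png'); g=s["eef_pos"]+np.array([0,0,-.0136])
o=np.array([215,85]); b=cv2.resize(im[85:125,215:335],None,fx=6.6,fy=6.6,interpolation=cv2.INTER_CUBIC); b=cv2.convertScaleAbs(b,alpha=2,beta=20)
for th,col in((0,(0,255,0)),(3,(0,0,255))):
    a=np.radians(th); f=np.array([.997*np.cos(a),.08*np.cos(a),np.sin(a)])
    for L in(.08,-.238):
        q=(proj(c,g+L*f-np.array([0,0,.003*(L<0)]))-o+.5)*6.6; cv2.circle(b,tuple(int(v) for v in q),3,col,-1)
cv2.imwrite('pics/tipz.png',b)
E
```

```text
till box x -0.12134660427428258 [ 0.45322319 -0.12870044  0.118     ]
micrometer 21.516809116809117
chuck 21.715976331360945
```

View pics/tipz.png

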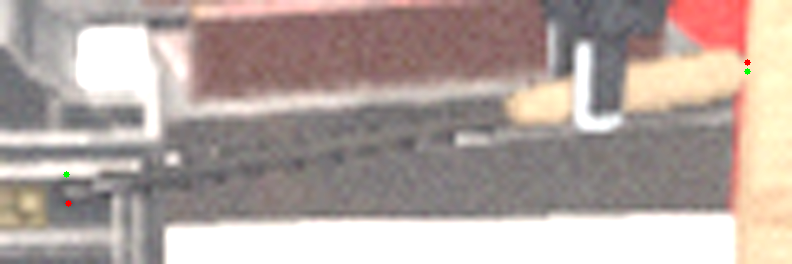

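The tip lies between the 0° and 3° marks, so the handle is about 1.7° high. I trim that. The micrometer and chuck image differences need a displacement check, since the brightness may have changed.

Request:
play_rows(
  targets=[
    {"delta_pos": [0,0,0],"delta_rot": [-0.0004,0.005,0],"claw": 8},
    {"delta_pos": [0,0,0],"delta_rot": [-0.0008,0.0095,0],"claw": 8},
    {"delta_pos": [0,0,0],"delta_rot": [-0.0008,0.0095,0],"claw": 8},
    {"delta_pos": [0,0,0],"delta_rot": [-0.0008,0.0095,0],"claw": 8},
    {"delta_pos": [0,0,0],"delta_rot": [-0.0008,0.0095,0],"claw": 8},
    {"delta_pos": [0,0,0],"delta_rot": [-0.0008,0.0095,0],"claw": 8},
  ],
)

```text
time: 14.1
eef_pos: [0.7479, -0.065, 0.3441]
tcp_rot: [-0.695, -0.028, 0.718, -0.031]
contact_force: [0.5, -1.1, -1.9]
opening: 0.197
```

```bash
python3 - <<'E'
from h import *
s=st(); print(np.round(s["dq"],3))
_,a1=snap("top","top8.png"); a0=cv2.imread('pics/top0.png')
for n,(u,v,w,h) in dict(micrometer=(312,195,62,45),chuck=(326,168,30,28),bench=(385,120,90,70),spannerhead=(238,180,20,28)).items():
    r=cv2.matchTemplate(a1[v-8:v+h+8,u-8:u+w+8],a0[v:v+h,u:u+w],cv2.TM_CCOEFF_NORMED); _,m,_,l=cv2.minMaxLoc(r); print(n,"shift",l[0]-8,l[1]-8,"score",round(m,3))
a,b=cv2.imread('pics/s7.png'),snap("side","s8.png")[1]
t=a[98:118,222:250]; r=cv2.matchTemplate(b[90:126,214:258],t,cv2.TM_CCOEFF_NORMED); print(cv2.minMaxLoc(r)[1:])
E
```

```text
t 14.1 p [ 0.7479 -0.065   0.3441] x [-0.032 -0.005 -0.999] y [ 0.083 -0.997  0.003] F [ 0.5 -1.1 -1.9] op 0.197 q [-0.218  0.426  1.241 -0.012  1.504  1.27 ]
[-0.002 -0.002  0.001  0.    -0.     0.   ]
micrometer shift 0 0 score 0.989
chuck shift 0 0 score 0.993
bench shift 0 0 score 0.993
spannerhead shift 0 -3 score 0.892
(0.848788857460022, (15, 16), (8, 8))
```

```bash
python3 -c "
from h import *
st(); print(ctrl.sign_off())"
```

```text
t 14.2 p [ 0.7479 -0.065   0.3441] x [-0.032 -0.005 -0.999] y [ 0.083 -0.997  0.003] F [ 0.7  0.8 -0.7] op 0.195 q [-0.218  0.426  1.241 -0.012  1.504  1.271]
the job is handed in; nothing more can be done
None
```

I slid the till home by its handle, then took the file out past it handle first, and handed the job in at 14.2 s. The file is held roughly level and steady in the gripper, about 0.33 m above the bench.

- **Till:** I pushed it until it hit the hard stop (about 18 N on the tool). The last top view puts it at box x of about -121 mm, which matches home at -120 mm.
- **Getting the file out:** I regripped it once because the first grip sat too high on the handle. I then tilted it to about 16.5° and drew it out along its own axis. The sampled wrist forces stayed under 2 N, about the file's own weight, so I saw no sign of contact with the till.
- **Final pose:** The arm is still and the grip is steady. The file is about 0.2 m above the till handle, the highest point of the box.
- **Level:** Before the final trim the file looked about 1.7° handle-high, so I trimmed by that much. I did not measure the pitch again, and the attempt to compare side pictures after the trim was inconclusive. The estimate is good to about 1°.
- **Bystanders:** The micrometer and chuck show no shift in the top view. The spanner is lying in the box, but its image match was weaker (score 0.89, apparent shift of 3 pixels). I put that down to the till now covering the spanner's end and the changed shadows, and did not confirm it.

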